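# Unsnap the terminal box and push its cover off

### The arm

A 6-joint arm with a two-finger parallel gripper is mounted at the origin on the work surface. World frame = base frame: x ahead of the robot, y to its left, z up, the work surface at z = 0. Lengths are in mm, angles in rad, forces in N, time in s.
With the tool pointing down it reaches from about 350 to 775 mm from the base axis. Payload 7.3 kg.
Tool frame: the origin (TCP) lies midway between the tips of the shut fingers; the grasp point (between the pads) lies 19 mm behind it; z points along the fingers, y is the line along which they close (so a half turn about z gives the same grasp; the last joint's range is limited). The gripper opens to 92 mm and grips with 3 to 60 N. Pads are 19 mm wide; open, the fingers measure 130 mm over their backs; the gripper's body (75 mm by 190 mm) begins 47 mm behind the grasp point.
Start: joints at [0.985, 0.342, 1.524, -0, 1.275, -0.146], TCP at [223.512, 475.066, 226.741] pointing down, gripper open.
Joint ranges: [-2.53, 2.53], [-0.77, 2.02], [0.04, 2.7], [-1, 4.14], [0.28, 2.66], [-3.11, 3.11]. Speed limits (rad/s): [2.57, 2.57, 3.14, 3.14, 3.14, 3.14].

### API

Orientations are given as [roll, pitch, yaw] about the fixed x, y, z axes, in that order (R = Rz(yaw) Ry(pitch) Rx(roll)).
In Python, from plant import monitor, optics, workorder gives the robot as it stands. The module is installed in compiled form; this text tells all that it offers.
- The arm moves only by the tool servo_tool, never from a script. Its arguments are lists of equal length, an entry for each row: "linear": the shift along the tool's x, y, z as a fraction of full scale, a list of three; "spin": the turn about the tool's z as a fraction of full scale. In form: {"linear": [[dx, dy, dz], ...], "spin": [spin, ...]}. A call has exactly 8 rows; each row shifts and turns the commanded pose from where the row before left it, along the tool's axes as they then stand; what a row does not reach is not made up. Full scale, the value 1, is 200 mm for a shift and 90 degrees for a turn. A row lasts 1/8 s, in which the tool goes at most 62.5 mm and 10.7 degrees, less where a joint would pass 70% of its speed; a pose out of reach is approached as far as the arm can. A call with a number of a shift or a turn outside -1 to 1 is refused whole. A call with a gripper value outside its range is refused whole. "hand" is the opening, from -1 (shut) to 1 (fully open), set as the call begins (left out, the last holds). The fingers move at their own pace and stop on an object; the grip force is fixed at half the most. Time passes only in rows, so rows that do not move let the fingers close, or fill a call up. It gives the time, the measured TCP pose, the force, the opening and the grip force at its end, in the units of the state.
- monitor.get_obs(): the state, without advancing time (a new reading comes with each control period).
- optics.capture(name): name is "scene" or "top" or "wrist"; returns a dict with "frame" (384x512x3 uint8, blue, green, red), "K" (3x3 intrinsics, pixels), "world_to_cam" (4x4, takes a point from world to camera coordinates). Camera axes: x right, y down, z forward; pixel columns grow to the right and rows downward; lengths in mm; the calibration is good to about 2 mm. The wrist camera is an equidistant fisheye: a pixel r from the principal point sees the ray r / f radians off the axis. A picture is of the moment at which its call begins. There is no depth.
- workorder.close_job(): hands the job in; it is judged then, once.
The state is a dict: "time": time; "joint_positions": joint angles; "dq": joint speeds; "tau": joint torques, N m; "tool_pos": TCP position; "tcp_rot": TCP orientation; "contact_force": force on the tool from outside, world axes, zero at the start; "moment": the same for the moment, N m; "grip_width": finger opening in mm; "finger_force": force on a finger pad.
Only numpy, scipy, OpenCV 4.12 (cv2) and the standard library are available. Lean on these libraries where they do the work, as an engineer would, in place of code of your own. Each camera call takes 0.05 s, during which the arm holds its last target. There are 200 camera calls.

### The job

Open the terminal box on the bench: press the black snap tab at its side fully down until the cover jumps free, then push the cover along its rails all the way off its seat so that it lies flat in the wooden tray beside the box. Use the fingertips only: the cover is slid, never lifted, and everything else on the bench stays where it is.

Things in the scene. Friction and masses are not known exactly. Their poses are not given: they have to be found in the camera images.
- box: grey cast terminal box, 88 x 114 mm (x, y), fixed to the bench, with a wooden landing tray at its +y end. Origin: on the bench under the middle of the seat; z up; -x is the tab's side; +y points to the tray, the only way the cover slides. A spring housing (36 mm wide, top at z = 68 mm) stands behind the cover at y = -59 to -85 mm
- seat_mid (a point): middle of the cover's seat, 60 mm above the bench, over the box's origin. Side rails along y, inner faces 72 mm apart, tops 70.5 mm above the bench; their lips reach 3 mm over the cover's long edges. The seat ends at box y = +57 mm
- cover: loose bare-aluminium sliding cover, 70 (x) x 110 (y) x 6 mm, 0.11 to 0.23 kg, at the start centred on the seat, axes as the box's. Origin: centre of its underside. Held by the tab's nib in a notch of its -x edge while a 5 N spring presses it to +y; once freed it jumps about 10 to 15 mm to +y. Sliding it on takes a few N, at most 12. Its tail leaves the seat when its origin is past box y = +112 mm
- lug (a point): the cover's push lug, an upright cross bar 44 mm wide (x), 10 mm thick (y), 18 mm tall above the plate's top. This point: middle of its rear (-y) face, 15 mm above the cover's underside, at cover y = -40 mm: push here towards +y
- tab_top (a point): centre of the top of the snap tab, a ribbed black plastic block 28 x 30 mm on a pod at the box's -x side (box x = -60, y = +20 mm). Up, its top is 80 mm above the bench, 14 mm proud of the pod, 9.5 mm above the rails. Axes as the box's
- tab (a joint): travel of the snap tab, m: 0 = up (locking), 0.010 = fully pressed straight down; takes up to about 12 N. The cover is freed at about 0.006. After the cover's jump the nib stays under it (about 0.004 to 0.006) and rises to 0 when the cover has gone by
- tray_mid (a point): middle of the wooden tray's floor, 58 mm above the bench (2 mm below the seat), at box y = +131 mm. The floor runs from y = +58 to +210 mm; cleats 8 mm tall bound it at x = +-42 mm and at y = +210 mm, where they stop the cover (its origin then at y = +155 mm)
- collar: loose bystander: dark steel shaft collar (ring), 56 mm outside, 22 mm tall; origin: centre of its underside
- bush: loose bystander: stepped brass bush, 40 mm wide, 45 mm tall; origin: centre of its underside
- slug: loose bystander: upright steel slug, 34 mm in diameter, 45 mm tall; origin: centre of its underside
- wrench: loose bystander: spanner lying flat on the bench; origin: a point on it
- tin: loose bystander: closed blue tin, 66 mm in diameter, 100 mm tall; origin: centre of its underside
- pail: loose bystander: open metal pot, 100 mm across, 90 mm tall; origin: centre of its underside

How it is judged (in metres and radians):
On the way, in this order (a step that is already met when the one before it is completed fails the run):
1. the fingers press the snap tab down (value of joint tab above 0.0065 m and contact force between the fingers and tab above 0.5 N).
2. the fingers push the released cover well along its rails (y of cover in the frame of box above 0.03 m and contact force between the fingers and cover above 0.3 N).
3. the cover is off its seat (y of cover in the frame of box above 0.112 m), for 0.2 s.
At the end, for the whole second after the job is handed in: The cover lies at rest and flat (within 0.06 rad) on the tray floor, wholly off the seat: its origin 112 to 162 mm along the box's +y and within 20 mm of the centre line, underside 55 to 61 mm above the bench; the tab has risen again (joint below 0.003) (y of cover in the frame of box between 0.112 and 0.162 m and x of cover in the frame of box between -0.02 and 0.02 m and height (world z) of cover between 0.055 and 0.061 m and angle between cover's own z axis and vertical below 0.06 rad and linear speed of cover below 0.01 m/s and value of joint tab below 0.003 m); the robot touches nothing.
It fails at once if the cover is lifted more than 10 mm above its seat (height (world z) of cover above 0.07 m).
It fails at once if the cover is tipped by more than 0.3 rad (angle between cover's own z axis and vertical above 0.3 rad).
It fails at once if a bystander is moved by more than 25 mm (distance of any of collar, bush, slug, wrench, tin, pail from where it was at the start of the episode above 0.025 m).
It also fails if it takes over 32 s, if anything falls off the work surface, if the arm or the gripper's body presses on something with over 40 N, if the wrist force passes 120 N, or if a joint passes its speed limit or range.

## Working session

There is one attempt and no reset: what is moved stays moved. The work goes in short steps, Python scripts to look and compute and a tool call to move; the robot and the scene stay as the last step left them, time stands still between calls to the robot, and variables do not carry over. Pictures are saved under pics/ and viewed, at most 10 in all, crops included, and the job is handed in when it is done.

Besides the shell and the picture viewer there is one more tool, called as name([rows], argument=value, ...), one row to a line, values as JSON. servo_tool: Moves the arm, as the interface text tells. Shift numbers are shares of 200 mm and turn numbers shares of 90 degrees, none past 1 either way. Its arguments: {"type":"object","properties":{"linear":{"type":"array","items":{"type":"array","items":{"type":"number","minimum":-1,"maximum":1}}},"spin":{"type":"array","items":{"type":"number","minimum":-1,"maximum":1}},"hand":{"type":"number"}},"required":["linear","spin"]}

```bash
mkdir -p pics
python3 - <<'E'
from plant import monitor, optics
import cv2, numpy as np, pickle
o=monitor.get_obs(); print({k:np.round(v,3).tolist() for k,v in o.items()})
d={n:optics.capture(n) for n in("scene","top","wrist")}
pickle.dump(d,open('d0.pkl','wb'))
for n in("scene","top"): cv2.imwrite(f'pics/{n}0.png',cv2.resize(d[n]['frame'],(800,600),interpolation=cv2.INTER_CUBIC)); print(n,d[n]['K'].round(1).tolist(),d[n]['world_to_cam'].round(3).tolist())
E
```

```text
{'time': 0.0, 'joint_positions': [0.985, 0.343, 1.525, 0.0, 1.275, -0.146], 'dq': [-0.002, -0.001, 0.001, 0.001, 0.002, 0.001], 'tau': [-0.001, -43.124, -24.421, 0.072, 0.056, -0.0], 'tool_pos': [223.276, 474.72, 226.04], 'tcp_rot': [-3.14, -0.0, 2.702], 'contact_force': [-0.663, -1.007, -0.354], 'moment': [0.029, -0.018, 0.021], 'finger_force': 0.0, 'grip_width': 92.156}
scene [[366.8, 0.0, 259.7], [0.0, 366.8, 195.6], [0.0, 0.0, 1.0]] [[0.035, 0.999, 0.009, -8.505], [0.68, -0.017, -0.733, -301.742], [-0.732, 0.032, -0.68, 1451.608], [0.0, 0.0, 0.0, 1.0]]
top [[449.1, 0.0, 250.5], [0.0, 449.1, 194.9], [0.0, 0.0, 1.0]] [[0.002, -1.0, 0.021, -19.336], [-0.989, -0.005, -0.146, 567.0], [0.146, -0.021, -0.989, 1617.456], [0.0, 0.0, 0.0, 1.0]]
```

View pics/top0.png

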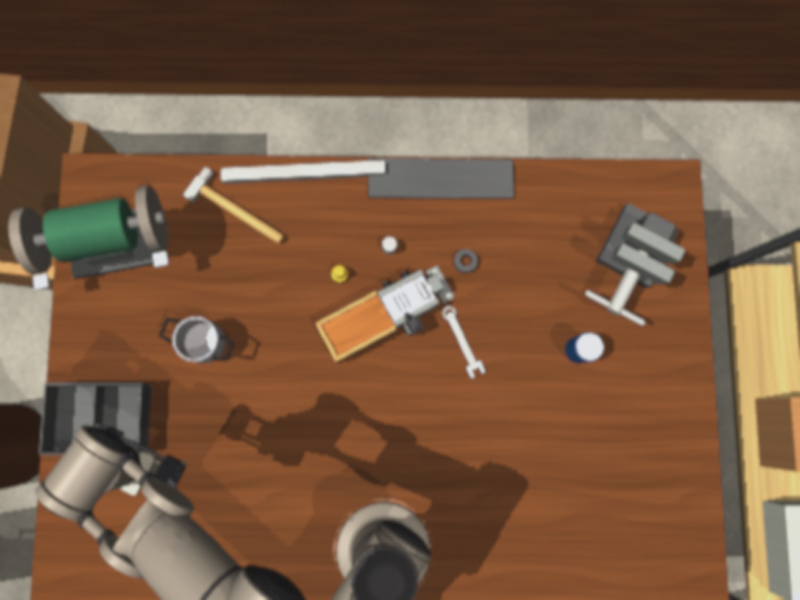

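View pics/scene0.png

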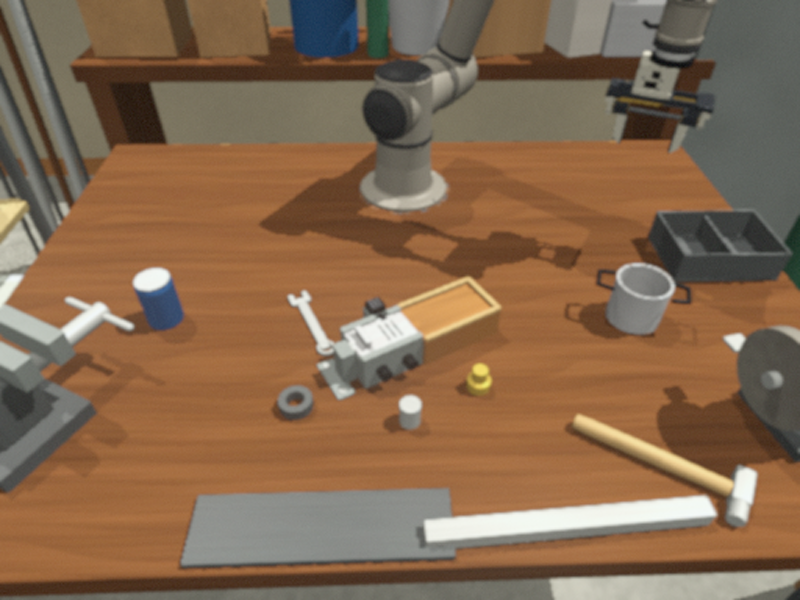

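The top view shows the box near (410,297) and the orange tray near (358,326), with the tab at (411,322) on the robot's side. The tray's far end is near (335,335). The bystanders stand clear: wrench (462,340), collar (466,260), slug (390,244) and bush (340,273). Next I take a coarse pose from colour masks.

```bash
cat > h.py <<'E'
import numpy as np, cv2
def ray(c,uv,fish=False):
    K=c['K'];W=c['world_to_cam'];uv=np.atleast_2d(np.array(uv,float))
    x=(uv-[K[0,2],K[1,2]])/[K[0,0],K[1,1]]
    if fish:
        r=np.linalg.norm(x,axis=1,keepdims=True)+1e-9
        d=np.hstack([np.sin(r)*x/r,np.cos(r)])
    else: d=np.hstack([x,np.ones((len(x),1))])
    R=W[:3,:3]; return -R.T@W[:3,3], d@R
def plane(c,uv,z,fish=False):
    o,d=ray(c,uv,fish); return o+d*((z-o[2])/d[:,2:])
def proj(c,P,fish=False):
    P=np.atleast_2d(P);W=c['world_to_cam'];p=P@W[:3,:3].T+W[:3,3];K=c['K']
    if fish:
        n=np.linalg.norm(p[:,:2],axis=1,keepdims=True)+1e-9
        x=p[:,:2]/n*np.arctan2(n,p[:,2:])
    else: x=p[:,:2]/p[:,2:]
    return x*[K[0,0],K[1,1]]+[K[0,2],K[1,2]]
E
python3 - <<'E'
from h import *; import pickle
d=pickle.load(open('d0.pkl','rb'));c=d['top'];f=c['frame']
h=cv2.cvtColor(f,cv2.COLOR_BGR2HSV)
s=f[165:240,190:300].reshape(-1,3)
for p in [(229,208),(212,222),(263,207),(240,180)]: print(p,f[p[1],p[0]],h[p[1],p[0]])
m=((h[...,2]>175)&(h[...,1]>120)).astype(np.uint8); m[:160]=0;m[240:]=0;m[:,:190]=0;m[:,265:]=0
n,l,st,_=cv2.connectedComponentsWithStats(m); i=1+st[1:,4].argmax(); print(st[i])
ct=np.argwhere(l==i)[:,::-1].astype(np.float32)
P=plane(c,ct,58)[:,:2].astype(np.float32)
r=cv2.minAreaRect(P);print(r,cv2.boxPoints(r))
k=((f.max(2)<55)).astype(np.uint8); k[:195]=0;k[220:]=0;k[:,:250]=0;k[:,285:]=0
n,l,st,ce=cv2.connectedComponentsWithStats(k);print(st[1:],[plane(c,q,80).round() for q in ce[1:]])
w=d['wrist']; print(w['K'],w['world_to_cam'].round(3))
E
```

```text
(229, 208) [ 71 134 216] [ 13 171 216]
(212, 222) [102 164 203] [ 18 127 203]
(263, 207) [85 84 87] [170   9  87]
(240, 180) [ 45  75 125] [ 11 163 125]
[ 203  187   50   44 1201]
((515.0589599609375, 68.7206039428711), (100.79322814941406, 159.58729553222656), 28.64778709411621) [[432.57675  114.58484 ]
 [509.08673  -25.466322]
 [597.54114   22.856369]
 [521.0312   162.90753 ]]
[] []
[[297.31863964   0.         256.38444686]
 [  0.         297.31863964 192.30010086]
 [  0.           0.           1.        ]] [[ 4.26000e-01  9.05000e-01  1.00000e-03 -5.24673e+02]
 [ 8.68000e-01 -4.09000e-01  2.81000e-01 -3.48750e+01]
 [ 2.55000e-01 -1.19000e-01 -9.60000e-01  3.90743e+02]
 [ 0.00000e+00  0.00000e+00  0.00000e+00  1.00000e+00]]
```

servo_tool([
  [0,0,0],
  [0,0,0],
  [0,0,0],
  [0,0,0],
  [-0.3,0,0],
  [-0.3,0,0],
  [-0.3,0,0],
  [-0.3,0,0],
], spin=[0.1,0.1,0.1,0.1,0,0,0,0], hand=-1)

```text
time: 1.15
tool_pos: [339.7, 263.1, 226.7]
tcp_rot: [3.141, -0.0, 2.074]
contact_force: [0.3, 0.0, -0.6]
grip_width: 16.5
finger_force: 0.0
```

servo_tool([
  [-0.3,0.04,0.03],
  [-0.3,0.04,0.03],
  [-0.3,0.04,0.03],
  [-0.3,0.04,0.03],
  [-0.3,0.04,0.03],
  [-0.3,0.04,0.03],
  [-0.3,0.04,0.03],
  [-0.2,0.02,0.02],
], spin=[0,0,0,0,0,0,0,0])

```text
time: 2.15
tool_pos: [614.2, -111.9, 179.7]
tcp_rot: [-3.141, -0.001, 2.072]
contact_force: [0.6, 0.7, 0.0]
grip_width: 0.2
finger_force: 0.0
```

Run:
```python
from plant import monitor, optics
import cv2, numpy as np, pickle
o=monitor.get_obs(); print({k:np.round(v,3).tolist() for k,v in o.items()})
d=optics.capture('wrist'); pickle.dump(d,open('w1.pkl','wb'))
cv2.imwrite('pics/w1.png',cv2.resize(d['frame'],(800,600),interpolation=cv2.INTER_CUBIC))
```

```text
{'time': 2.15, 'joint_positions': [-0.303, 0.562, 1.3, -0.0, 1.28, -0.804], 'dq': [-0.318, 0.416, -0.638, 0.007, 0.23, -0.325], 'tau': [-0.008, -55.698, -22.765, -0.177, -0.261, 0.328], 'tool_pos': [614.217, -111.876, 179.656], 'tcp_rot': [-3.141, -0.001, 2.072], 'contact_force': [0.648, 0.742, 0.021], 'moment': [-0.007, 0.013, -0.034], 'finger_force': 0.0, 'grip_width': 0.213}
```

View pics/w1.png

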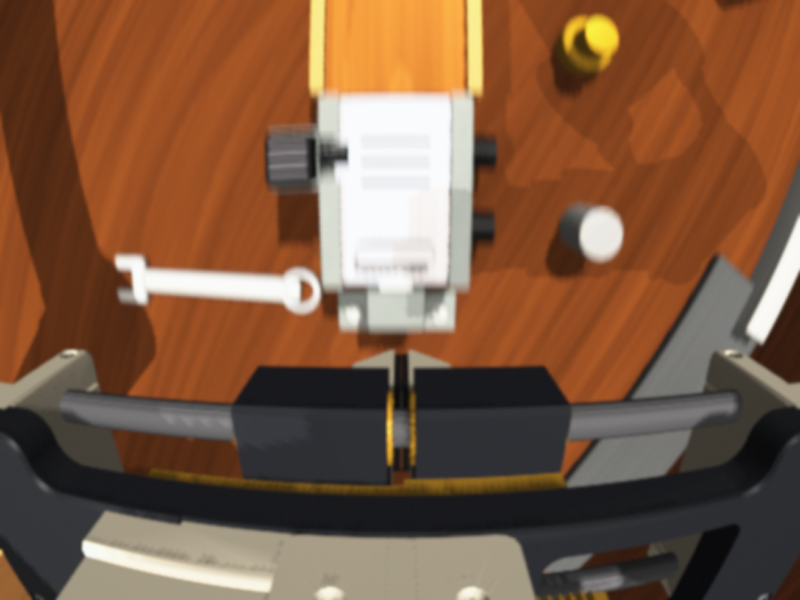

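The wrist view clearly shows the box (320–473, 95–330), tab (290,157), lug (395,257) and tray (328–468, 0–93). Yaw is already nearly aligned. Now I measure the tab, lug and tray edges from a settled picture.

Run:
```python
from plant import monitor, optics
from h import *; import pickle
for _ in range(6): c=optics.capture('wrist')
pickle.dump(c,open('w2.pkl','wb')); f=c['frame']; o=monitor.get_obs(); print(o['tool_pos'],o['tcp_rot'],np.abs(o['dq']).max())
h=cv2.cvtColor(f,cv2.COLOR_BGR2HSV)
yaw=o['tcp_rot'][2]; ex=np.array([np.cos(yaw),np.sin(yaw)]); ey=np.array([ex[1],-ex[0]])
T=np.array(o['tool_pos'][:2])
tf=lambda P:np.c_[(P[:,:2]-T)@ex,(P[:,:2]-T)@ey].round(1)
dump=lambda r,row,a,b:print(row,a,[int(v) for v in f[row,a:b].max(1)])
# tray floor edges
m=((h[...,1]>150)&(h[...,2]>200)&(h[...,0]<18)).astype(np.uint8)
m[70:]=0
for row in (10,25,40,52):
    u=np.flatnonzero(m[row,190:310])+190; e=[u.min()-.5,u.max()+.5]; print('floor',row,e,tf(plane(c,[[e[0],row],[e[1],row]],58,True)).tolist())
# tab
k=(f.max(2)<125).astype(np.uint8); k[:70]=0;k[130:]=0;k[:,:150]=0;k[:,215:]=0
n,l,st,ce=cv2.connectedComponentsWithStats(k)
for i in range(1,n):
    if st[i,4]>40: print('dark',st[i],tf(plane(c,ce[i],80,True)))
dump(0,100,165,215); dump(0,112,165,215)
print([int(v) for v in f[70:130,180].max(1)])
cv2.imwrite('pics/w2c.png',cv2.resize(f[40:225,150:330],(720,600*1),interpolation=cv2.INTER_CUBIC))
```

```text
[ 612.83964067 -108.1646674   180.98659464] [ 3.14156552e+00 -4.11428979e-04  2.07471861e+00] 0.004567422302161538
floor 10 [np.float64(197.5), np.float64(296.5)] [[174.6, -56.2], [173.3, 37.8]]
floor 25 [np.float64(208.5), np.float64(296.5)] [[158.0, -45.3], [157.6, 37.5]]
floor 40 [np.float64(207.5), np.float64(296.5)] [[142.8, -46.1], [142.3, 37.4]]
floor 52 [np.float64(207.5), np.float64(296.5)] [[130.8, -46.0], [130.4, 37.3]]
dark [197  70   6  13  71] [[105.3 -49.3]]
dark [ 168   85   47   45 1488] [[ 79.2 -58.7]]
100 165 [142, 142, 138, 119, 84, 57, 57, 69, 77, 80, 83, 85, 87, 90, 93, 94, 95, 96, 98, 103, 107, 110, 113, 116, 119, 121, 123, 123, 119, 114, 100, 69, 44, 30, 20, 25, 66, 105, 101, 66, 40, 33, 35, 40, 44, 46, 45, 46, 45, 45]
112 165 [145, 143, 138, 121, 88, 63, 70, 90, 100, 100, 97, 95, 94, 94, 91, 90, 87, 85, 84, 82, 80, 78, 76, 74, 72, 69, 68, 66, 64, 60, 54, 47, 40, 32, 22, 22, 53, 102, 133, 130, 133, 157, 170, 174, 178, 180, 179, 181, 205, 238]
[146, 145, 146, 145, 144, 145, 145, 144, 144, 145, 145, 145, 145, 149, 150, 131, 86, 53, 46, 46, 47, 53, 90, 144, 174, 158, 104, 57, 48, 55, 94, 146, 165, 139, 86, 54, 48, 55, 92, 145, 167, 142, 90, 54, 47, 46, 45, 40, 51, 80, 93, 86, 75, 74, 77, 78, 79, 79, 80, 80]
```

View pics/w2c.png

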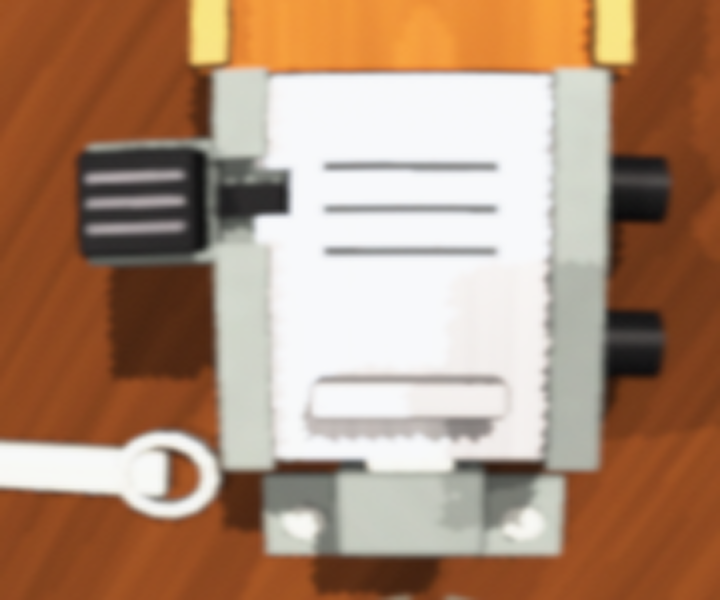

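The crop shows the tab top at (78–195, 150–258), the lug's bar at (308–508, 380–418), the rails' ends at rows 68 and 468, and the nib arm in the notch at (255,195).

Run:
```python
from h import *; import pickle
c=pickle.load(open('w2.pkl','rb')); yaw=2.0747;T=np.array([612.84,-108.16])
ex=np.array([np.cos(yaw),np.sin(yaw)]); ey=np.array([ex[1],-ex[0]])
for n,q,z in [('tabL top',(78,152),80),('tabL bot',(82,258),80),('tabR',(195,200),80),('lugL rear',(310,418),84),('lugR rear',(506,418),84),('lugfront',(408,380),84),('railTL',(212,70),70.5),('railTR',(610,68),70.5),('railBL',(222,470),70.5),('railBR',(598,470),70.5),('plate tail',(410,460),66),('housing rear',(410,553),40),('housing fr L',(337,475),68),('housing fr R',(484,475),68)]:
    P=plane(c,[150+q[0]*.25,40+q[1]*.3083],z,True)[0,:2]-T; print(n,round(P@ex,1),round(P@ey,1))
```

```text
tabL top 97.0 -76.8
tabL bot 67.6 -76.6
tabR 82.4 -50.4
lugL rear 22.9 -25.7
lugR rear 22.8 17.4
lugfront 33.2 -4.1
railTL 119.5 -48.1
railTR 119.7 41.0
railBL 4.8 -48.4
railBR 4.7 40.4
plate tail 6.5 -4.0
housing rear -31.7 -4.4
housing fr L 2.5 -21.3
housing fr R 2.5 13.5
```

servo_tool([
  [0.137,-0.108,0],
  [0.137,-0.108,0],
  [0.137,-0.108,0],
  [0,0,0.11],
  [0,0,0.11],
  [0,0,0.11],
  [0,0,0.11],
  [0,0,0],
], spin=[0,0,0,0,0,0,0,0])

```text
time: 3.5
tool_pos: [515.7, -67.4, 92.0]
tcp_rot: [-3.14, -0.002, 2.075]
contact_force: [-0.6, -0.4, -0.5]
grip_width: 0.7
finger_force: 0.0
```

servo_tool([
  [0,0,0.03],
  [0,0,0.02],
  [0,0,0.02],
  [0,0,0.02],
  [0,0,0.01],
  [0,0,0],
  [0,0,0],
  [0,0,0],
], spin=[0,0,0,0,0,0,0,0])

```text
time: 4.5
tool_pos: [517.2, -68.7, 72.9]
tcp_rot: [3.141, 0.0, 2.073]
contact_force: [0.5, -0.1, 4.3]
grip_width: 0.4
finger_force: 2.3
```

servo_tool([
  [0,0,0.006],
  [0,0,0.006],
  [0,0,0.004],
  [0,0,0],
  [0,0,0],
  [0,0,0],
  [0,0,0],
  [0,0,0],
], spin=[0,0,0,0,0,0,0,0])

```text
time: 5.5
tool_pos: [517.2, -68.7, 70.1]
tcp_rot: [3.141, 0.001, 2.074]
contact_force: [-0.1, -0.3, 9.9]
grip_width: 0.0
finger_force: 5.0
```

Run:
```python
from plant import optics
import cv2,pickle
c=optics.capture('wrist');pickle.dump(c,open('w3.pkl','wb'));cv2.imwrite('pics/w3.png',c['frame'])
```

```text
(no output)
```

View pics/w3.png

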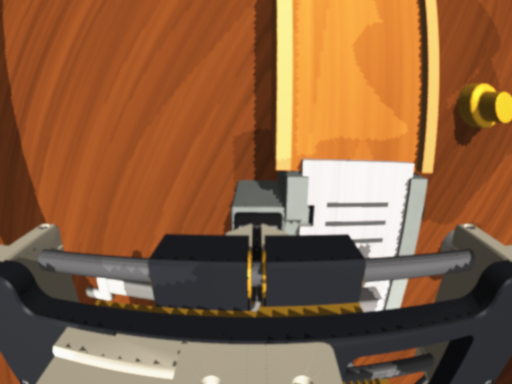

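The cover's front edge (row 160) is now past the rail ends (row 172), so it has sprung free. Next I rise, go behind the lug and come down.

servo_tool([
  [0,0,-0.1],
  [0,0,-0.06],
  [-0.11,0.101,0],
  [-0.11,0.101,0],
  [-0.11,0.101,0],
  [0,0,0.04],
  [0,0,0.04],
  [0,0,0],
], spin=[0,0,0,0,0,0,0,0])

```text
time: 6.55
tool_pos: [600.2, -96.7, 84.3]
tcp_rot: [-3.139, -0.002, 2.074]
contact_force: [-0.7, 0.0, -0.0]
grip_width: 0.7
finger_force: 0.0
```

Run:
```python
from plant import optics,monitor
import cv2,pickle,numpy as np
c=optics.capture('wrist');pickle.dump(c,open('w4.pkl','wb'));cv2.imwrite('pics/w4.png',cv2.resize(c['frame'][60:300,130:400],(675,600)))
o=monitor.get_obs();d=o['tool_pos'][:2]-np.array([612.84,-108.16]);print(o['tool_pos'],d@[-.483,.8756],d@[.8756,.483])
```

```text
[600.76879986 -96.8235395   84.98320719] 15.756594484504138 -5.0940324209199295
```

View pics/w4.png

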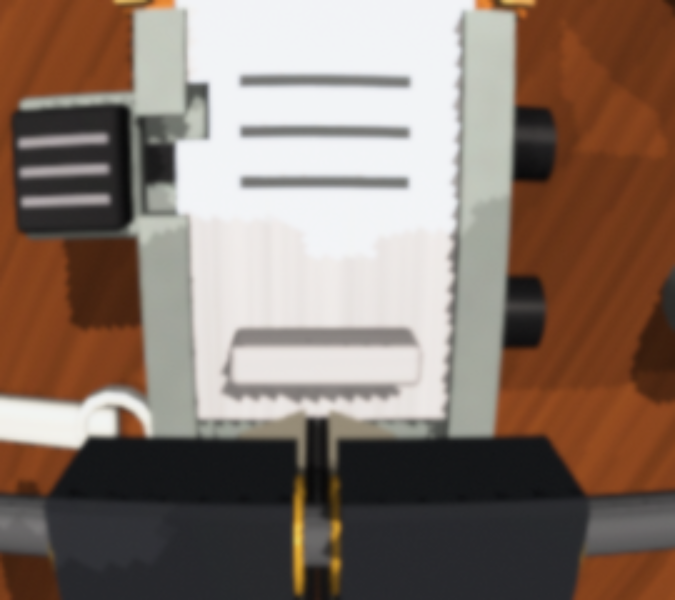

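Fingertips sit centred just behind the lug (bar at 230–420, row 385; tips at (318,420)). Coming down and pushing.

servo_tool([
  [0,0.008,0.035],
  [0,0,0.03],
  [0,0,0],
  [0.04,0,0],
  [0.05,0,0],
  [0.06,0,0],
  [0.06,0,0],
  [0.06,0,0],
], spin=[0,0,0,0,0,0,0,0])

```text
time: 7.6
tool_pos: [577.9, -49.8, 73.0]
tcp_rot: [3.14, 0.003, 2.074]
contact_force: [3.5, -5.6, -2.2]
grip_width: 0.4
finger_force: 3.4
```

servo_tool([
  [0.06,0,0],
  [0.06,0,0],
  [0.06,0,0],
  [0.06,0,0],
  [0.06,0,0],
  [0.06,0,0],
  [0.04,0,0],
  [0.02,0,0],
], spin=[0,0,0,0,0,0,0,0])

```text
time: 8.6
tool_pos: [536.6, 24.9, 72.6]
tcp_rot: [3.141, 0.0, 2.074]
contact_force: [0.6, -1.4, 0.4]
grip_width: 0.5
finger_force: 0.6
```

Run:
```python
from plant import optics,monitor
import cv2,pickle,numpy as np
c=optics.capture('wrist');pickle.dump(c,open('w5.pkl','wb'));cv2.imwrite('pics/w5.png',c['frame'])
o=monitor.get_obs();d=o['tool_pos'][:2]-np.array([612.84,-108.16]);print(o['tool_pos'],d@[-.483,.8756],d@[.8756,.483])
```

```text
[536.38661988  25.13666344  72.53750441] 153.64154110396197 -2.5602911944829003
```

View pics/w5.png

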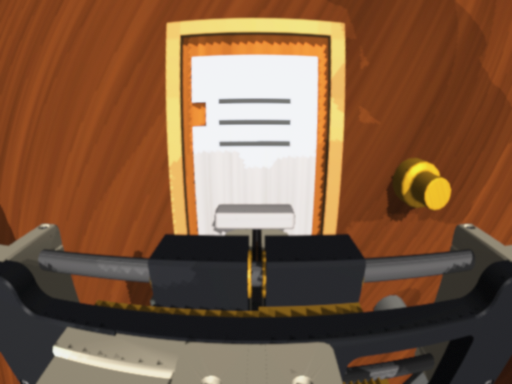

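The cover is in the tray, straight, with its front edge at row 54 and the end cleat at about row 36. I back off, rise, and measure it.

servo_tool([
  [-0.03,0,0],
  [-0.04,0,0],
  [0,0,-0.15],
  [0,0,-0.25],
  [-0.1,0,-0.2],
  [-0.2,0,0],
  [-0.2,0,0],
  [0,0,0],
], spin=[0,0,0,0,0,0,0,0])

```text
time: 9.65
tool_pos: [592.6, -78.7, 192.1]
tcp_rot: [3.142, 0.001, 2.07]
contact_force: [-0.0, 0.7, 0.6]
grip_width: 0.2
finger_force: 0.0
```

Run:
```python
from plant import optics,monitor
from h import *
for _ in range(4): c=optics.capture('wrist')
f=c['frame'];cv2.imwrite('pics/w6.png',f)
m=(f.min(2)>200).astype(np.uint8);n,l,st,ce=cv2.connectedComponentsWithStats(m)
T=np.array([612.84,-108.16])
for i in range(1,n):
    if st[i,4]>800:
        P=plane(c,np.argwhere(l==i)[:,::-1],64,True)[:,:2]-T
        B=np.c_[P@[.8756,.483]+3.9,P@[-.483,.8756]-62.3]; print(st[i],np.percentile(B,[.5,99.5],axis=0).round(1).tolist(),cv2.minAreaRect(B.astype(np.float32)))
print(monitor.get_obs()['tool_pos'],monitor.get_obs()['contact_force'])
```

```text
[ 219    0   74   73 4715] [[-34.7, 87.8], [35.2, 162.3]] ((0.44248199462890625, 125.23880767822266), (70.5809097290039, 74.99751281738281), 0.22730520367622375)
[474 147  38  84 922] [[283.1, -82.4], [338.0, 25.4]] ((316.6434020996094, -28.224201202392578), (115.84406280517578, 26.41008186340332), 64.5374526977539)
[  84  192  126   34 1571] [[-193.0, -65.6], [-49.6, -30.1]] ((-122.31315612792969, -48.23042678833008), (30.390275955200195, 147.99929809570312), 86.78646850585938)
[ 53 346 121  33 997] [[-350.8, -327.5], [-127.5, -301.4]] ((-239.33358764648438, -315.58050537109375), (27.93073844909668, 228.26502990722656), 89.30672454833984)
[591.27373832 -74.95523839 192.353539  ] [-0.74865524  0.17309242  0.50360481]
```

View pics/w6.png

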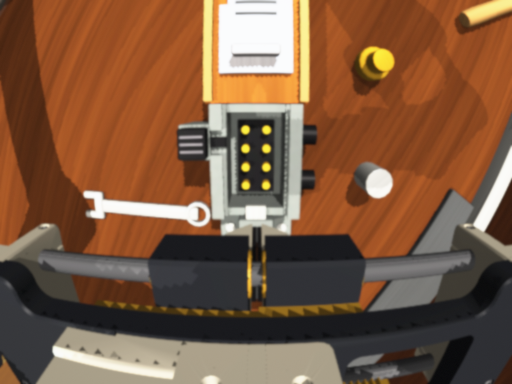

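The picture shows the cover flat in the tray, its tail edge at row 74, which puts its origin at about y = 143 mm and x = 0. The tab (195,142) is up, and the bystanders are where they were. Handing in.

```bash
python3 -c "
from plant import workorder
print(workorder.close_job())"
```

```text
the job is handed in; nothing more can be done
None
```

I pressed the tab, pushed the cover off its seat and handed the job in: the cover lies flat in the tray at about box y = 143 mm, x = 0, with the tab up and no sign of bystanders moved; the hand-in gave no verdict.

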